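Load the drying station with keyed specimen trays

TASK

Load the drying station: draw its carriage fully out to the loading stop and take the lid out of the nest. With the carriage still fully out, stack every white tray in the nest, each the right way round so that its lugs drop fully into the notches below, then put the lid on top with its lugs in the notches as well, and finally push the carriage with the stack fully home under the head. Leave the beaker, the jar and the aluminium block where they are.

Things in the scene. Friction and masses are not known exactly. Their poses are not given: they have to be found in the camera images.
- tray1: Solid white plastic specimen tray 110 x 56 mm, 38 mm high, 0.18 kg, steel discs fixed in its top. Origin: centre of its underside at lug-tip level; x along its length, z up. Upwards: three lugs 0-12 mm, slab 12-24 mm, rim 24-38 mm round a raised floor. Grip across the 56 mm width near x = 0. Keyed: half a turn wrong it stands 12 mm too high. Seated, each tray adds 26 mm (slab on the rim below). May be absent.
- tray2: Another tray exactly like tray1 (same sizes, origin and axes). May be absent.
- tray3: Another tray exactly like tray1 (same sizes, origin and axes). May be absent.
- tray4: Another tray exactly like tray1 (same sizes, origin and axes). May be absent.
- tray1_key (a point): Tip of tray1's single end lug, 52 mm from its origin along +x. The other two lugs: one under each long side at x = -30 mm. Lugs are flush with the outside, 6 mm thick, 16 mm wide (12 mm in the lower half). Rim notches, 19 mm wide, 14 mm deep and open outwards, lie right above the lugs: middle of the +x end and each long side at x = -30 mm.
- tray2_key (a point): Tip of the single end lug of tray2, as for tray1.
- tray3_key (a point): Tip of the single end lug of tray3, as for tray1.
- tray4_key (a point): Tip of the single end lug of tray4, as for tray1.
- lid: Steel lid 110 x 56 mm, 0.25 kg. Origin: centre of its underside at lug-tip level; x along its length, z up. Same three lugs as a tray (0-12 mm), plate 12-22 mm, black grip bar on top 60 mm long (x), 14 mm thick (y), 22-50 mm up. No notches: nothing stacks on it. It starts seated in the carriage's nest under the head.
- lid_key (a point): Tip of the lid's single end lug, 52 mm from its origin along +x.
- station: Fixed drying station: low dark rail 100 mm wide, white column, overhanging blower head. Origin on the bench under the head at the nest's home; +x along the rail to the column; the carriage comes out to -x. Rail x = -424 to 160 mm; column x = 90 to 160, head x = -65 to 90, both y = +-85 mm; head underside 210 mm, top 300 mm above the bench.
- carriage (a joint): How far the carriage is drawn out along the rail, m: 0 = fully home under the head (stop), 0.22 = fully out at the loading stop. Stays where it is left; about 2.5 N of friction.
- nest (a point): On the carriage, moves with it: where the origin of a tray or lid seated directly in the nest lies, 37 mm above the bench; a part is the right way round when its x points along this x (the station's +x). The aluminium nest is 110 x 56 mm with a tray's notched rim, its top 12 mm above this point. Carriage plate below: 76 mm wide, top 26 mm above the bench.
- handle (a point): Top centre of the carriage's upright black handle, 98 mm above the bench, 160 mm from the nest along its -x. The handle is a plate 40 mm long (nest x), 14 mm thick (nest y), rising 72 mm from the carriage plate.
- beaker: Bystander: glass beaker, 72 mm across, 95 mm high; origin under its centre.
- reagent: Bystander: amber jar with a black cap, 64 mm across, 130 mm high; origin under its centre.
- block: Bystander: aluminium block 90 x 60 x 45 mm high; origin under its centre.
There are look-alikes about, which are no part of the job. Leave any turquoise or yellow look-alike of the lid alone.

How it is judged:
By the outcome, as a careful person would: the job done as asked, in the order asked, and still so for the second after the job is handed in, with the robot touching nothing.
Of tray1, tray2, tray3, tray4 only 2 to 4 are there at a start; the rules pass over those that are not, and their reading is None.
At some moment in a run one of tray1, tray2, tray3, tray4 may be knocked a few centimetres aside while the robot is not near it.
It also fails if it takes over 210 s, if anything falls off the work surface, if the arm or the gripper's body presses on something with over 40 N, if the wrist force passes 120 N, or if a joint passes its speed limit or range.

ROBOT

A 7-joint arm with a two-finger parallel gripper is mounted at the origin on the work surface. World frame = base frame: x ahead of the robot, y to its left, z up, the work surface at z = 0. Lengths are in mm, angles in rad, forces in N, time in s.
With the tool pointing down it reaches from about 400 to 875 mm from the base axis. Payload 4.4 kg.
Tool frame: the origin (TCP) lies on the centre line of the jaws, within the pads' length; the fingertips stand 25 mm ahead of it and the grasp point (between the pads) lies 6 mm ahead of it (ctrl.finger_overhang is the distance from the TCP to the fingertips, in mm); z points along the fingers, y is the line along which they close (so a half turn about z gives the same grasp; the last joint's range is limited). The gripper opens to 85 mm and grips with 20 to 120 N. Pads are 22 mm wide; open, the fingers measure 114 mm over their backs; the gripper's body (76 mm by 85 mm) begins 54 mm behind the grasp point. The pads swing forward as they close: fully open they stand 13 mm farther back than shut.
Start: joints at [-1.343, 0.628, 0.038, 1.517, -0.027, 0.996, -0.02], TCP at [188.211, 622.169, 256.313] pointing down, gripper open.
Joint ranges: [-3.06, 3.06], [-0.37, 2.12], [-1.25, 1.32], [0.18, 2.47], [-1.1, 4.24], [0.23, 1.98], [-2.94, 2.94]. Speed limits (rad/s): [2.57, 2.57, 3.14, 3.14, 3.14, 3.14, 3.14].

INTERFACE

Orientations are given as [roll, pitch, yaw] about the fixed x, y, z axes, in that order (R = Rz(yaw) Ry(pitch) Rx(roll)).
In Python, from cell import ctrl gives the robot as it stands. The module is installed in compiled form; this text tells all that it offers.
- The arm moves only by the tool play_rows, never from a script. Its argument "targets" is a list of rows, each a list of 5 numbers: the closure, from 0 (fully open) to 1 (shut), then the shift along the tool's x, y, z in cm, then the turn about the tool's z in degrees. In form: [[gripper, dx, dy, dz, spin], ...]. A call has 1 to 10 rows; each row is the pose to reach, as a shift and turn from the pose commanded when the call began, along the tool's axes at that moment; what a row does not reach only later rows make up. A row lasts 1/10 s, in which the tool goes at most 50 mm and 8.59 degrees, less where a joint would pass 70% of its speed; a pose out of reach is approached as far as the arm can. A call with a gripper value outside its range is refused whole. The fingers move at their own pace and stop on an object; the grip force is fixed at half the most. Time passes only in rows, so rows that repeat a pose let the fingers close. It gives the time, the measured TCP pose, the force, the opening and the grip force at its end, in the units of the state.
- ctrl.read_state(): the state, without advancing time (a new reading comes with each control period).
- ctrl.get_image(name): name is "side" or "top" or "wrist"; returns (picture, depth): 384x512x3 uint8, red, green, blue; 384x512 float32, mm along the optical axis (not along the pixel's ray), 0 where there is no reading.
- ctrl.calibration(name): a dict with "vfov" (degrees; the focal length in pixels is half the picture's height over the tangent of half this angle, whatever the lens; pixels are square), "cx", "cy" (the principal point, pixels), "extrinsics" (4x4, takes a point from camera to world coordinates); the wrist camera has in their place "mount" (4x4, takes a point from camera to tool coordinates, whose origin is the TCP and whose axes are the flange's). Camera axes: x right, y down, z forward; pixel columns grow to the right and rows downward; lengths in mm; the calibration is good to about 2 mm. A picture is of the moment at which its call begins: read the wrist's pose just before it. calibration takes no time and is no camera call.
- ctrl.finish_job(): hands the job in; it is judged then, once.
Trained networks look in the newest picture that a camera, given by its name, has taken for a name from the list of things; names that differ only in an ending like _2 or _b are one class to them, and where a whole thing is asked for, a point or a joint stands for the part that bears it (a point fixed in the world has none). Each returns a list of dicts, best first, with "confidence" (0 to 1); they miss things now and then, are a little off and sometimes report something else, mostly with a low value. They report only what shows in the picture. A call takes as long as a camera call. They do not tell look-alikes from the thing itself.
- ctrl.search_frame(camera, name): "bbox" ([left, top, right, bottom] in pixels, round what is visible of it).
- ctrl.trace(camera, name): "pixels" (384x512 bool, what is visible of it) and "bbox" ([left, top, right, bottom] in pixels, round what is visible of it).
The state is a dict: "clock": time; "qpos": joint angles; "qd": joint speeds; "tau": joint torques, N m; "eef_pos": TCP position; "tool_rot": TCP orientation; "force": force on the tool from outside, world axes, zero at the start; "torque": the same for the moment, N m; "width": finger opening in mm; "gripper_force": force on a finger pad.
Only numpy, scipy, OpenCV 4.12 (cv2) and the standard library are available. Lean on these libraries where they do the work, as an engineer would, in place of code of your own. Each camera call takes 0.05 s, during which the arm holds its last target. There are 200 camera calls.

## Working session

There is one attempt and no reset: what is moved stays moved. The work goes in short steps, Python scripts to look and compute and a tool call to move; the robot and the scene stay as the last step left them, time stands still between calls to the robot, and variables do not carry over. Pictures are saved under pics/ and viewed, at most 14 in all, crops included, and the job is handed in when it is done.

Besides the shell and the picture viewer there is one more tool, called after "Emit:" as name(argument=value, ...), one argument or row to a line, values as JSON. play_rows: Moves the arm, as the interface text tells. Its arguments: {"type":"object","properties":{"targets":{"type":"array"}},"required":["targets"]}

```bash
mkdir -p pics
cat > h.py <<'E'
import numpy as np, cv2
from cell import ctrl
from scipy.spatial.transform import Rotation as Ro
def K(name):
    c=ctrl.calibration(name); f=192/np.tan(np.radians(c["vfov"])/2); return f,c["cx"],c["cy"],c
def pose(s=None):
    s=s or ctrl.read_state(); T=np.eye(4); T[:3,:3]=Ro.from_euler('xyz',s["tool_rot"]).as_matrix(); T[:3,3]=s["eef_pos"]; return T
def ext(name):
    c=ctrl.calibration(name)
    return np.array(c["extrinsics"]) if "extrinsics" in c else pose()@np.array(c["mount"])
def cloud(name,d,E):
    f,cx,cy,_=K(name); v,u=np.mgrid[:384,:512]
    P=np.stack([(u-cx)/f*d,(v-cy)/f*d,d],-1)@E[:3,:3].T+E[:3,3]; P[d<=0]=np.nan; return P
def snap(name,fn=None):
    E=ext(name); im,d=ctrl.get_image(name)
    if fn: cv2.imwrite('pics/'+fn,im[...,::-1])
    return im,d,E,cloud(name,d,E)
E
python3 - <<'E'
from h import *
s=ctrl.read_state(); print({k:np.round(v,3) for k,v in s.items()})
a=snap('top'); b=snap('side'); 
np.savez('s0.npz',top=a[0],tP=a[3],side=b[0],sP=b[3])
cv2.imwrite('pics/top0.png',a[0][...,::-1]);cv2.imwrite('pics/side0.png',b[0][...,::-1])
for n in ('top','side'):
    print(n,np.round(ext(n),2).tolist(),K(n)[:3])
    for t in ('tray1','lid','handle','nest','station','beaker','reagent','block','tray1_key'):
        r=ctrl.search_frame(n,t); print(t,[(np.round(x['bbox']).tolist(),round(x['confidence'],2)) for x in r])
print(ctrl.calibration('wrist'))
E
```

```text
{'clock': np.float64(0.0), 'qpos': array([-1.343,  0.629,  0.038,  1.518, -0.027,  0.996, -0.02 ]), 'qd': array([ 0.   ,  0.   , -0.   , -0.   ,  0.001, -0.   , -0.   ]), 'tau': array([ 0.0000e+00, -5.6340e+01,  1.2270e+00, -1.9344e+01,  1.1000e-02,
        1.0000e-02, -0.0000e+00]), 'eef_pos': array([188.033, 621.583, 255.362]), 'tool_rot': array([-3.14 ,  0.   ,  2.848]), 'force': array([ 0.491, -0.544, -0.907]), 'torque': array([-0.013,  0.02 , -0.008]), 'gripper_force': np.float64(0.0), 'width': np.float64(85.629)}
top [[0.03, -0.98, 0.18, 310.09], [-1.0, -0.03, -0.01, -127.81], [0.01, -0.18, -0.98, 1311.28], [0.0, 0.0, 0.0, 1.0]] (np.float64(397.5345039762419), 253.02737094452294, 194.60618836740807)
tray1 [([94.0, 165.0, 137.0, 188.0], 0.92), ([150.0, 206.0, 187.0, 237.0], 0.68), ([155.0, 161.0, 195.0, 190.0], 0.6)]
lid [([388.0, 250.0, 418.0, 286.0], 0.71), ([333.0, 186.0, 344.0, 208.0], 0.66), ([333.0, 244.0, 370.0, 267.0], 0.57)]
handle [([294.0, 183.0, 345.0, 208.0], 0.91)]
nest [([291.0, 184.0, 342.0, 212.0], 0.77), ([160.0, 163.0, 194.0, 190.0], 0.65), ([98.0, 164.0, 132.
[... 1063 characters left out ...]
, 145.0], 0.66)]
reagent [([218.0, 238.0, 241.0, 271.0], 0.94), ([175.0, 121.0, 206.0, 146.0], 0.71)]
block [([267.0, 128.0, 296.0, 158.0], 0.88)]
tray1_key [([341.0, 285.0, 383.0, 318.0], 0.95), ([267.0, 130.0, 298.0, 157.0], 0.36), ([172.0, 130.0, 234.0, 176.0], 0.35)]
{'vfov': 69.13976480294762, 'cx': 259.217407138423, 'cy': 189.34502902470226, 'mount': array([[ 6.84141209e-04, -9.56272301e-01, -2.92477037e-01,
         7.47528181e+01],
       [ 9.99999692e-01,  7.66549487e-04, -1.67155153e-04,
        -2.48779260e-01],
       [ 3.84043966e-04, -2.92476833e-01,  9.56272532e-01,
        -1.18136081e+02],
       [ 0.00000000e+00,  0.00000000e+00,  0.00000000e+00,
         1.00000000e+00]])}
```

View pics/top0.png

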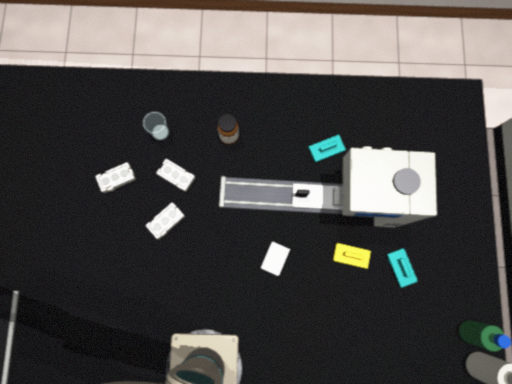

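View pics/side0.png

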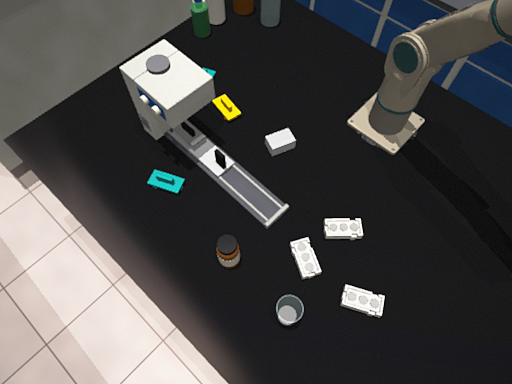

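Top: three trays at about (115,178), (176,175) and (165,221). The rail runs from (220,192) to the head at (390,183), the handle is at (302,193), the block at (275,259), and the lid look-alikes are turquoise and yellow. The side view agrees.

Run:
```python
from h import *
z=np.load('s0.npz')
for im,P,n in((z['top'],z['tP'],'top'),(z['side'],z['sP'],'side')):
    g=im.min(-1); H=P[...,2]
    m=((g>120)&(H>-15)&(H<70)).astype(np.uint8)
    k,l,st,c=cv2.connectedComponentsWithStats(m)
    for i in range(1,k):
        if st[i,4]<150: continue
        p=P[l==i]; p=p[(p[:,0]<900)]
        if len(p)<150: continue
        p=p[p[:,2]>np.percentile(p[:,2],70)-8]
        r=cv2.minAreaRect(p[:,:2].astype(np.float32)); print(n,st[i],'z',np.round(np.percentile(p[:,2],[5,50,95])),np.round(r[0]),np.round(r[1]),round(r[2],1))
    # dark handle: height 60..105 
    f,cx,cy,_=K(n)
P=z['tP'];
# head top
q=P[(P[...,2]>285)&(P[...,2]<315)&(P[...,1]<-100)]; r=cv2.minAreaRect(q[:,:2].astype(np.float32)); print('head',r,np.median(q[:,2]),len(q))
for n in('tP','sP'):
  P=z[n]
  q=P[(P[...,2]>80)&(P[...,2]<110)&(P[...,1]<0)&(P[...,1]>-380)&(abs(P[...,0]-480)<120)]
  print(n,'handle',len(q),q.mean(0) if len(q) else 0,q.min(0),q.max(0))
# rail bright edges (top)
  m=(P[...,2]>4)&(P[...,2]<60)&(P[...,1]<20)&(P[...,1]>-420)&(P[...,0]>380)&(P[...,0]<560)
  q=P[m]; print(n,'rail',len(q)); 
  if len(q): r=cv2.minAreaRect(q[:,:2].astype(np.float32)); print(r)
```

```text
top [156 159  39  32 628] z [32. 36. 40.] [608. 117.] [112.  56.] 60.7
top [ 96 162  38  30 667] z [31. 36. 41.] [593. 314.] [ 57. 111.] 25.9
top [ 219  176  120   36 3070] z [14. 23. 49.] [ 555. -226.] [387. 101.] 88.7
top [146 203  38  36 690] z [31. 36. 41.] [455. 141.] [ 56. 110.] 44.1
top [261 242  29  34 606] z [40. 44. 48.] [ 344. -215.] [60. 90.] 67.4
top [  2 322  12  62 278] z [ 3.  7. 11.] [ 35. 604.] [ 18. 180.] 89.8
top [ 171  330   71   54 1610] z [ 7. 11. 16.] [35. -4.] [154. 203.] 3.4
side [348  93  51  60 781] z [ 9. 13. 16.] [ 56. -37.] [266. 141.] 52.9
side [265 128  31  22 403] z [42. 46. 49.] [ 339. -215.] [62. 92.] 66.5
side [ 189  139  100   87 1181] z [19. 26. 31.] [ 544. -225.] [388. 101.] 86.4
side [324 218  39  20 673] z [33. 37. 41.] [453. 143.] [ 57. 111.] 44.4
side [290 237  32  41 759] z [33. 37. 41.] [605. 119.] [111.  57.] 59.9
side [341 284  44  32 869] z [33. 37. 40.] [591. 316.] [ 57. 110.] 26.2
side [278 305  19  17 232] z [1. 4. 8.] [756. 184.] [40. 52.] 14.1
head ((545.8515625, -503.29620361328125), (226.72422790527344, 171.17507934570312), 88.29800415039062) 299.45287715593645 5457
tP handle 68 [ 550.50586802 -294.96271976   94.93765311] [ 544.35762401 -314.96477031   81.18357458] [ 559.26227988 -275.87956513  102.01794752]
tP rail 2215
((470.5970458984375, -200.17996215820312), (178.65933227539062, 439.2370910644531), 0.01794496364891529)
sP handle 73 [ 550.46943755 -291.37095984   93.97486238] [ 541.13208547 -315.85307484   80.05004569] [ 556.98429824 -273.92952929  101.90326227]
sP rail 2059
((470.01568603515625, -200.26307678222656), (179.88302612304688, 439.4064025878906), 0.0024842715356498957)
```

```bash
cat >> h.py <<'E'
def go(x,y,z,yawdeg,s=None):
    """shift/turn for play_rows to reach a world TCP pose from the measured one"""
    s=s or ctrl.read_state(); T=pose(s); d=T[:3,:3].T@(np.array([x,y,z])-T[:3,3])/10
    sp=(np.degrees(np.arctan2(T[1,0],T[0,0]))-yawdeg+180)%360-180
    print('go cm',np.round(d,2),'spin',round(sp,2))
    return d,sp
E
python3 -c "
from h import *
go(540,170,330,88)"
```

```text
go cm [-46.77 -33.09  -7.37] spin 75.17
```

Emit:
play_rows(
  targets=[
    [0, -47, -33, -7.4, 75],
    [0, -47, -33, -7.4, 75],
    [0, -47, -33, -7.4, 75],
    [0, -47, -33, -7.4, 75],
    [0, -47, -33, -7.4, 75],
    [0, -47, -33, -7.4, 75],
    [0, -47, -33, -7.4, 75],
    [0, -47, -33, -7.4, 75],
    [0, -47, -33, -7.4, 75],
    [0, -47, -33, -7.4, 75],
  ],
)

```text
clock: 2.0
eef_pos: [495.1, 230.4, 320.7]
tool_rot: [3.141, -0.0, 1.537]
force: [0.7, 0.4, 0.2]
width: 85.7
gripper_force: 0.0
```

Emit:
play_rows(
  targets=[
    [0, 0, 0, 0, 0],
    [0, 0, 0, 0, 0],
    [0, 0, 0, 0, 0],
    [0, 0, 0, 0, 0],
  ],
)

```text
clock: 2.4
eef_pos: [493.1, 233.5, 319.9]
tool_rot: [-3.141, -0.0, 1.542]
force: [0.4, 0.3, 0.9]
width: 85.7
gripper_force: 0.0
```

Run:
```python
from h import *
a=snap('wrist','w1.png'); np.savez('w1.npz',im=a[0],P=a[3])
P=a[3];im=a[0]
for r in ctrl.trace('wrist','tray1'):
    m=r['pixels']; p=P[m]; p=p[np.isfinite(p[:,0])]; p=p[p[:,2]>np.percentile(p[:,2],80)-12]
    q=cv2.minAreaRect(p[:,:2].astype(np.float32)); print(round(r['confidence'],2),np.round(r['bbox']),np.round(np.percentile(p[:,2],[10,50,90]),1),np.round(q[0],1),np.round(q[1],1),round(q[2],1))
go(552,-205,300,88)
```

```text
0.96 [294.  49. 366. 142.] [35.3 37.4 39. ] [592.8 315.7] [ 56.4 110.1] 26.1
0.9 [303. 186. 370. 260.] [34.8 37.2 38.9] [606.9 118.7] [110.2  56.6] 60.3
0.7 [196. 172. 276. 251.] [35.3 37.5 39.1] [454.5 142.8] [ 57.3 110.2] 44.0
go cm [-43.63   7.16   1.99] spin 0.31
```

View pics/w1.png

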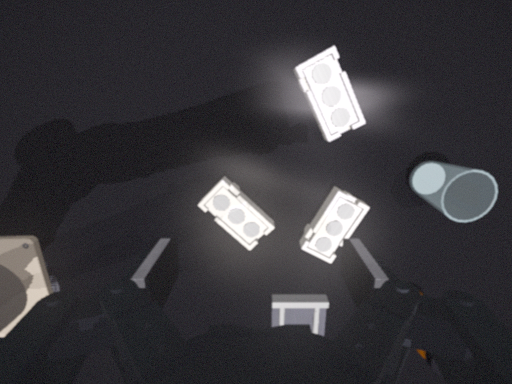

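The wrist view shows three trays with notched rims, at (330,95), (236,215) and (335,225). The beaker is at (455,190) and the rail end at (300,300). Depth gives 37–39 mm tray tops and 110x56 mm, which matches the text.

Emit:
play_rows(
  targets=[
    [0, -43.6, 7.2, 2, 0.3],
    [0, -43.6, 7.2, 2, 0.3],
    [0, -43.6, 7.2, 2, 0.3],
    [0, -43.6, 7.2, 2, 0.3],
    [0, -43.6, 7.2, 2, 0.3],
    [0, -43.6, 7.2, 2, 0.3],
    [0, -43.6, 7.2, 2, 0.3],
    [0, -43.6, 7.2, 2, 0.3],
    [0, -43.6, 7.2, 2, 0.3],
    [0, -43.6, 7.2, 2, 0.3],
  ],
)

```text
clock: 3.5
eef_pos: [551.1, -213.5, 300.2]
tool_rot: [3.141, 0.006, 1.525]
force: [0.1, 0.0, -0.1]
width: 85.5
gripper_force: 0.0
```

Emit:
play_rows(
  targets=[
    [0, 0, 0, 0, 0],
    [0, 0, 0, 0, 0],
  ],
)

```text
clock: 3.7
eef_pos: [552.5, -204.1, 299.9]
tool_rot: [-3.141, -0.001, 1.536]
force: [-0.4, 0.2, -0.4]
width: 85.4
gripper_force: 0.0
```

Run:
```python
from h import *
print(ctrl.read_state()['eef_pos'])
a=snap('wrist','w2.png'); np.savez('w2.npz',im=a[0],P=a[3]); P=a[3]
H=P[...,2]
q=P[(H>88)&(H<106)&(abs(P[...,0]-550)<40)&(P[...,1]<-240)&(P[...,1]>-345)]
r=cv2.minAreaRect(q[:,:2].astype(np.float32)); print('handle',len(q),r,np.median(q[:,2]))
q=P[(H>17)&(H<36)&(abs(P[...,0]-550)<70)&(P[...,1]<-240)&(P[...,1]>-380)]
r=cv2.minAreaRect(q[:,:2].astype(np.float32)); print('plate',len(q),r,np.median(q[:,2]))
```

```text
[ 552.462631   -204.12608055  299.89766849]
handle 317 ((550.0425415039062, -294.3658142089844), (39.3067741394043, 12.792108535766602), 88.20829772949219) 98.20697045635927
plate 2917 ((550.2060546875, -309.99847412109375), (141.40133666992188, 76.12491607666016), 88.50251770019531) 26.560820248174082
```

View pics/w2.png

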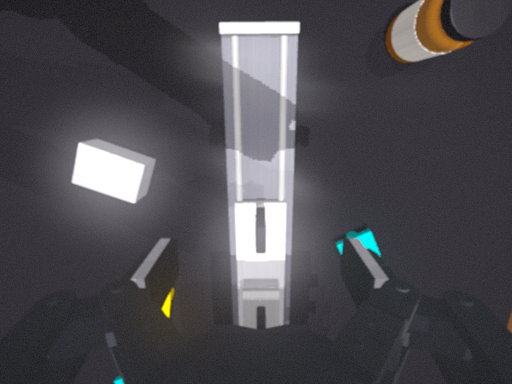

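The handle is at (258,228) and the plate at (258,240), with the lid in the nest at (262,300). Measured handle: (550,-294.4), top at 98.2 mm, axis 88.2°, which fits the text.

```bash
python3 -c "
from h import *
go(550,-294,84,88.3)"
```

```text
go cm [-9.04  0.06 21.59] spin -0.25
```

Emit:
play_rows(
  targets=[
    [0, -4.5, 0, 4, -0.25],
    [0, -9, 0, 8, -0.25],
    [0, -9, 0, 12, -0.25],
    [0, -9, 0, 15, -0.25],
    [0, -9, 0, 18, -0.25],
    [0, -9, 0, 20, -0.25],
    [0, -9, 0, 21.6, -0.25],
    [0, -9, 0, 21.6, -0.25],
    [0, -9, 0, 21.6, -0.25],
    [0, -9, 0, 21.6, -0.25],
  ],
)

```text
clock: 4.75
eef_pos: [549.8, -296.4, 85.6]
tool_rot: [3.139, 0.001, 1.538]
force: [-0.5, 0.2, 0.3]
width: 85.2
gripper_force: 0.0
```

Emit:
play_rows(
  targets=[
    [1, 0, 0, 0, 0],
    [1, 0, 0, 0, 0],
    [1, 0, 0, 0, 0],
    [1, 0, 0, 0, 0],
    [1, 0, 0, 0, 0],
    [1, 0, 0, 0, 0],
    [1, 0, 0, 0, 0],
    [1, 0, 0, 0, 0],
  ],
)

```text
clock: 5.55
eef_pos: [550.4, -296.2, 84.6]
tool_rot: [3.139, 0.001, 1.539]
force: [5.7, -0.2, 0.9]
width: 13.1
gripper_force: 60.7
```

Emit:
play_rows(
  targets=[
    [1, 1, 0, 0, 0],
    [1, 3, 0, 0, 0],
    [1, 6, 0, 0, 0],
    [1, 9, 0, 0, 0],
    [1, 12, 0, 0, 0],
    [1, 15, 0, 0, 0],
    [1, 18, 0, 0, 0],
    [1, 20, 0, 0, 0],
    [1, 21, 0, 0, 0],
    [1, 21.2, 0, 0, 0],
  ],
)

```text
clock: 6.55
eef_pos: [556.5, -83.4, 84.5]
tool_rot: [3.14, -0.0, 1.539]
force: [3.2, -0.1, 1.9]
width: 13.1
gripper_force: 61.3
```

Emit:
play_rows(
  targets=[
    [1, 0.2, 0, 0, 0],
    [1, 0.4, 0, 0, 0],
    [1, 0.6, 0, 0, 0],
    [1, 0.8, 0, 0, 0],
    [1, 1.0, 0, 0, 0],
    [1, 1.0, 0, 0, 0],
    [1, 1.0, 0, 0, 0],
  ],
)

```text
clock: 7.25
eef_pos: [556.8, -76.3, 84.5]
tool_rot: [3.14, 0.002, 1.536]
force: [4.7, -2.3, 2.7]
width: 13.1
gripper_force: 61.5
```

Emit:
play_rows(
  targets=[
    [1, 0.2, 0, 0, 0],
    [1, 0.4, 0, 0, 0],
    [1, 0.4, 0, 0, 0],
    [1, 0.4, 0, 0, 0],
  ],
)

```text
clock: 7.65
eef_pos: [556.8, -76.2, 84.5]
tool_rot: [3.139, 0.007, 1.534]
force: [5.6, -10.6, -0.5]
width: 13.2
gripper_force: 61.2
```

Emit:
play_rows(
  targets=[
    [0, -0.4, 0, 0, 0],
    [0, -0.4, 0, 0, 0],
    [0, -0.4, 0, 0, 0],
    [0, -0.4, 0, 0, 0],
    [0, -0.4, 0, -3, 0],
    [0, -0.4, 0, -8, 0],
    [0, -4, 0, -12, 0],
    [0, -9, 0, -15, 0],
    [0, -9, 0, -15, 0],
    [0, -9, 0, -15, 0],
  ],
)

```text
clock: 8.65
eef_pos: [553.2, -162.5, 235.5]
tool_rot: [3.139, 0.001, 1.534]
force: [-0.5, 0.3, -0.2]
width: 85.2
gripper_force: 0.0
```

Run:
```python
from h import *
print(ctrl.read_state()['eef_pos'])
a=snap('wrist','w3.png'); np.savez('w3.npz',im=a[0],P=a[3]); P=a[3]
H=P[...,2]
def rect(lo,hi,n,x0=490,x1=620,y0=-320,y1=-50):
    m=((H>lo)&(H<hi)&(P[...,0]>x0)&(P[...,0]<x1)&(P[...,1]>y0)&(P[...,1]<y1)).astype(np.uint8)
    k,l,st,c=cv2.connectedComponentsWithStats(m)
    for i in range(1,k):
        if st[i,4]>150:
            q=P[l==i]; r=cv2.minAreaRect(q[:,:2].astype(np.float32)); print(n,len(q),np.round(r[0],1),np.round(r[1],1),round(r[2],2),np.round(np.median(q[:,2]),1),st[i])
rect(80,94,'bar'); rect(53,65,'lid'); rect(92,104,'handle'); rect(20,32,'plate')
for r in ctrl.search_frame('wrist','lid'): print(r)
```

```text
[ 553.21650492 -162.51601439  235.54350864]
bar 677 [ 552.3 -234.5] [59.8 13.9] 88.3 87.3 [254 219  14  53 677]
lid 3433 [ 552.4 -234.9] [110.6  56. ] 88.47 59.6 [ 236  189   50   88 3433]
handle 763 [556.9 -75.5] [39.3 13.3] 87.51 98.3 [252  64  16  49 763]
plate 7894 [ 554.1 -172.9] [245.2  76.2] 88.39 26.6 [ 225   67   70  199 7894]
{'bbox': [354.8, 303.0, 357.0, 310.6], 'confidence': 0.41}
```

View pics/w3.png

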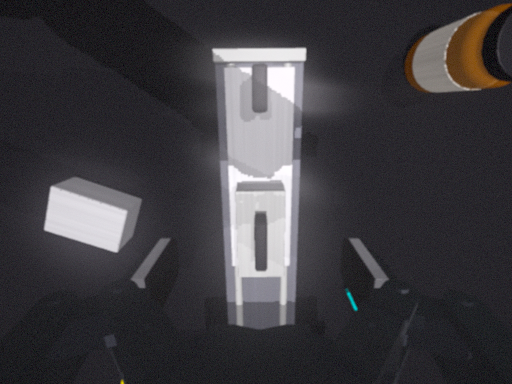

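Depth gives the lid at (552.4,-234.8) with its plate at 59.6 and its bar top at 87.3. The handle is at (556.9,-75.5). So the carriage is out 219 to 220 mm.

```bash
python3 -c "
from h import *
go(552.3,-234.7,87,88.35)"
```

```text
go cm [-7.67  0.23 14.6 ] spin -0.17
```

Emit:
play_rows(
  targets=[
    [0, -4, 0.2, 3, -0.2],
    [0, -7.7, 0.2, 6, -0.2],
    [0, -7.7, 0.2, 9, -0.2],
    [0, -7.7, 0.2, 12, -0.2],
    [0, -7.7, 0.2, 13.5, -0.2],
    [0, -7.7, 0.2, 14.6, -0.2],
    [0, -7.7, 0.2, 14.6, -0.2],
    [0, -7.7, 0.2, 14.6, -0.2],
  ],
)

```text
clock: 9.55
eef_pos: [553.4, -236.9, 88.8]
tool_rot: [3.141, 0.0, 1.542]
force: [0.7, -1.5, 0.2]
width: 85.5
gripper_force: 0.0
```

Emit:
play_rows(
  targets=[
    [1, 0, 0, 0, 0],
    [1, 0, 0, 0, 0],
    [1, 0, 0, 0, 0],
    [1, 0, 0, 0, 0],
    [1, 0, 0, 0, 0],
    [1, 0, 0, 0, 0],
    [1, 0, 0, 0, 0],
    [1, 0, 0, 0, 0],
  ],
)

```text
clock: 10.35
eef_pos: [552.9, -237.4, 88.6]
tool_rot: [3.141, 0.0, 1.541]
force: [-1.1, 0.7, 4.3]
width: 12.8
gripper_force: 59.4
```

Emit:
play_rows(
  targets=[
    [1, 0, 0, -0.5, 0],
    [1, 0, 0, -1.0, 0],
    [1, 0, 0, -2, 0],
    [1, 0, 0, -4, 0],
    [1, 0, 0, -7, 0],
    [1, 0, 0, -7, 0],
    [1, 0, 0, -7, 0],
  ],
)

```text
clock: 11.05
eef_pos: [553.0, -237.2, 158.9]
tool_rot: [3.14, 0.0, 1.542]
force: [0.7, 1.6, -2.9]
width: 13.0
gripper_force: 58.8
```

```bash
python3 -c "
from h import *
s=ctrl.read_state();print(s['eef_pos'],s['width'],s['force'])
go(440,-60,150,88.35)"
```

```text
[ 552.97954675 -237.15450953  158.85842459] 12.956028950095723 [ 0.67006911  1.64064735 -2.92299198]
go cm [ 17.38 -11.81   0.87] spin -0.02
```

Emit:
play_rows(
  targets=[
    [1, 4, -2.5, -1, 0],
    [1, 8, -5.5, -1, 0],
    [1, 12, -8.5, 0, 0],
    [1, 16, -11, 0, 0],
    [1, 17.4, -11.8, 3, 0],
    [1, 17.4, -11.8, 6, 0],
    [1, 17.4, -11.8, 9, 0],
    [1, 17.4, -11.8, 9, 0],
    [1, 17.4, -11.8, 9, 0],
    [1, 17.4, -11.8, 9, 0],
  ],
)

```text
clock: 12.05
eef_pos: [440.4, -60.3, 69.0]
tool_rot: [3.14, 0.0, 1.541]
force: [0.3, -0.0, -2.8]
width: 12.9
gripper_force: 59.4
```

Emit:
play_rows(
  targets=[
    [1, 0, 0, 1.0, 0],
    [1, 0, 0, 1.4, 0],
    [1, 0, 0, 1.6, 0],
    [1, 0, 0, 1.7, 0],
    [1, 0, 0, 1.8, 0],
    [1, 0, 0, 1.8, 0],
  ],
)

```text
clock: 12.65
eef_pos: [440.7, -59.9, 51.5]
tool_rot: [3.139, -0.0, 1.541]
force: [-0.4, -0.4, 6.9]
width: 12.7
gripper_force: 60.9
```

Emit:
play_rows(
  targets=[
    [0, 0, 0, 0, 0],
    [0, 0, 0, 0, 0],
    [0, 0, 0, 0, 0],
    [0, 0, 0, -1, 0],
    [0, 0, 0, -4, 0],
    [0, 0, 0, -9, 0],
    [0, 0, 0, -14, 0],
    [0, 0, 0, -14, 0],
    [0, 0, 0, -14, 0],
    [0, 0, 0, -14, 0],
  ],
)

```text
clock: 13.65
eef_pos: [439.2, -59.3, 189.5]
tool_rot: [-3.14, -0.001, 1.542]
force: [-0.4, -0.3, 0.3]
width: 85.4
gripper_force: 0.0
```

```bash
cat >> h.py <<'E'
def notchscore(P,c,th):
    """mean height at the three notch places for tray x along th (deg), minus at the opposite places"""
    R=Ro.from_euler('z',th,degrees=True).as_matrix()[:2,:2]; q=P.reshape(-1,3); q=q[np.isfinite(q[:,0])]
    q=q[(np.hypot(*(q[:,:2]-c).T)<75)&(q[:,2]>3)]; L=(q[:,:2]-c)@R
    def h(x,y): m=(abs(L[:,0]-x)<6)&(abs(L[:,1]-y)<6)if abs(y)<1 else (abs(L[:,0]-x)<7)&(abs(L[:,1]-y)<4); return np.median(q[m,2]) if m.sum() else np.nan
    pts=[(50.5,0),(-30,25),(-30,-25)]
    return [round(float(h(*p)),1) for p in pts],[round(float(h(-p[0],p[1])),1) for p in pts]
E
python3 - <<'E'
from h import *
P=np.load('w1.npz')['P']
for c,th in(((592.8,315.7),116.1),((606.9,118.7),60.3),((454.5,142.8),134)): print(c,th,notchscore(P,np.array(c),th))
E
```

```text
(592.8, 315.7) 116.1 ([37.9, 37.6, 38.1], [25.0, 24.2, 24.5])
(606.9, 118.7) 60.3 ([24.7, 23.2, 24.7], [37.5, 33.1, 38.0])
(454.5, 142.8) 134 ([37.8, 38.3, 37.4], [25.3, 25.1, 23.9])
```

```bash
cat >> h.py <<'E'
def findtray(near=None,name='tray1',fn=None):
    a=snap('wrist',fn); P=a[3]; H=P[...,2]; out=[]
    m=((H>15)&(H<42)&(a[0].min(-1)>90)).astype(np.uint8)
    k,l,st,_=cv2.connectedComponentsWithStats(m)
    for i in range(1,k):
        if st[i,4]<1200: continue
        p=P[l==i]; r=cv2.minAreaRect(p[:,:2].astype(np.float32)); th=r[2] if r[1][0]>r[1][1] else r[2]+90
        n=notchscore(P,np.array(r[0]),th)
        if np.nanmean(n[0])>np.nanmean(n[1]): th=(th+360)%360-180; n=n[::-1]
        print('tray',np.round(r[0],1),np.round(sorted(r[1]),1),'yaw',round(th,2),n,np.round(np.percentile(p[:,2],[50,97]),1),st[i])
        out.append((r[0][0],r[0][1],th))
    return out
E
python3 -c "
from h import *
go(413,186,230,134)"
```

```text
go cm [24.45 -3.34 -4.03] spin -45.66
```

Emit:
play_rows(
  targets=[
    [0, 24.5, -3.3, -4, -45],
    [0, 24.5, -3.3, -4, -45],
    [0, 24.5, -3.3, -4, -45],
    [0, 24.5, -3.3, -4, -45],
    [0, 24.5, -3.3, -4, -45],
    [0, 24.5, -3.3, -4, -45],
    [0, 24.5, -3.3, -4, -45],
    [0, 24.5, -3.3, -4, -45],
    [0, 24.5, -3.3, -4, -45],
    [0, 24.5, -3.3, -4, -45],
  ],
)

```text
clock: 14.65
eef_pos: [414.2, 184.6, 229.9]
tool_rot: [-3.141, 0.0, 2.323]
force: [-0.9, 0.2, -0.7]
width: 85.1
gripper_force: 0.0
```

```bash
python3 -c "
from h import *
s=ctrl.read_state();print(s['eef_pos'],s['tool_rot'],s['qd'].round(3))
o=findtray(fn='w4.png')
for x,y,t in o: go(x,y,31,t+180)"
```

```text
[414.20421585 184.55696058 229.86504846] [-3.14053892e+00  4.08855935e-05  2.32342853e+00] [-0.006 -0.005 -0.003 -0.005 -0.002  0.003  0.002]
tray [592.9 316.3] [ 58.6 110.2] yaw -63.78 ([35.7, 20.8, 35.5], [37.5, 30.3, 37.9]) [36.8 39.1] [ 398  140   97  102 5285]
tray [454.5 143.4] [ 56.1 110.8] yaw -46.09 ([36.6, 24.5, 24.5], [36.5, 38.4, 38.3]) [37.3 39.3] [ 236  170   49   90 4047]
tray [600.9 108. ] [58.6 85. ] yaw 60.56 ([nan, 26.3, 32.1], [nan, 29.7, 37.6]) [36.6 39. ] [ 285  273   72   52 2642]
go cm [-2.63 22.03 19.88] spin 16.94
go cm [-5.77  0.12 19.9 ] spin -0.75
go cm [-18.37   8.37  19.89] spin -107.41
```

Emit:
play_rows(
  targets=[
    [0, -3, 0.1, 4, -0.75],
    [0, -5.8, 0.1, 8, -0.75],
    [0, -5.8, 0.1, 12, -0.75],
    [0, -5.8, 0.1, 15, -0.75],
    [0, -5.8, 0.1, 17.5, -0.75],
    [0, -5.8, 0.1, 19, -0.75],
    [0, -5.8, 0.1, 19.9, -0.75],
    [0, -5.8, 0.1, 19.9, -0.75],
    [0, -5.8, 0.1, 19.9, -0.75],
    [0, -5.8, 0.1, 19.9, -0.75],
  ],
)

```text
clock: 15.7
eef_pos: [455.1, 144.4, 31.8]
tool_rot: [3.141, 0.001, 2.34]
force: [0.1, 0.2, -0.8]
width: 85.8
gripper_force: 0.0
```

Emit:
play_rows(
  targets=[
    [1, 0, 0, 0, 0],
    [1, 0, 0, 0, 0],
    [1, 0, 0, 0, 0],
    [1, 0, 0, 0, 0],
    [1, 0, 0, 0, 0],
    [1, 0, 0, 0, 0],
    [1, 0, 0, 0, 0],
  ],
)

```text
clock: 16.4
eef_pos: [454.8, 144.6, 32.0]
tool_rot: [3.141, 0.0, 2.34]
force: [-1.4, -0.9, 6.7]
width: 55.1
gripper_force: 62.5
```

Emit:
play_rows(
  targets=[
    [1, 0, 0, -0.5, 0],
    [1, 0, 0, -2, 0],
    [1, 0, 0, -5, 0],
    [1, 0, 0, -9, 0],
    [1, 0, 0, -13, 0],
    [1, 0, 0, -13, 0],
    [1, 0, 0, -13, 0],
    [1, 0, 0, -13, 0],
  ],
)

```text
clock: 17.2
eef_pos: [453.6, 144.6, 160.4]
tool_rot: [-3.14, -0.001, 2.34]
force: [-0.0, 0.6, -1.5]
width: 54.7
gripper_force: 64.0
```

```bash
python3 -c "
from h import *
s=ctrl.read_state();print(s['eef_pos'],s['tool_rot'],s['width'],s['force'])
go(552.35,-234.7,150,88.35)"
```

```text
[453.60014269 144.59554332 160.356428  ] [-3.13985548e+00 -1.25284476e-03  2.34037159e+00] 54.70642862733063 [-0.00974176  0.59189658 -1.51027753]
go cm [-34.11 -19.3    1.03] spin 45.74
```

Emit:
play_rows(
  targets=[
    [1, -34.0, -19.3, 1, 45.7],
    [1, -34.0, -19.3, 1, 45.7],
    [1, -34.0, -19.3, 1, 45.7],
    [1, -34.0, -19.3, 1, 45.7],
    [1, -34.0, -19.3, 1, 45.7],
    [1, -34.0, -19.3, 1, 45.7],
    [1, -34.0, -19.3, 1, 45.7],
    [1, -34.0, -19.3, 1, 45.7],
    [1, -34.0, -19.3, 1, 45.7],
    [1, -34.0, -19.3, 1, 45.7],
  ],
)

```text
clock: 18.2
eef_pos: [550.9, -234.9, 149.0]
tool_rot: [-3.138, -0.001, 1.539]
force: [-0.2, 0.3, -1.7]
width: 55.1
gripper_force: 63.9
```

Emit:
play_rows(
  targets=[
    [1, 0, 0, 0, 0],
    [1, 0, 0, 0, 0],
    [1, 0, 0, 0, 0],
    [1, 0, 0, 0, 0],
  ],
)

```text
clock: 18.6
eef_pos: [552.6, -233.0, 151.2]
tool_rot: [-3.142, -0.0, 1.544]
force: [0.5, -0.7, -2.0]
width: 55.1
gripper_force: 63.9
```

```bash
python3 -c "
from h import *
s=ctrl.read_state();print(s['eef_pos'],s['tool_rot'],s['width'],s['force'],s['qd'].round(3))
go(552.4,-234.0,90,88.35)
a=snap('wrist','w5.png');P=a[3];H=P[...,2]
for lo,hi,n in((44,54,'nest'),(20,32,'plate'),(92,104,'handle')):
    q=P[(H>lo)&(H<hi)&(abs(P[...,0]-553)<70)&(P[...,1]<-50)&(P[...,1]>-330)]
    if len(q)>50: r=cv2.minAreaRect(q[:,:2].astype(np.float32)); print(n,len(q),r)
"
```

```text
[ 552.58356882 -232.99884272  151.2397681 ] [-3.14159039e+00 -4.31051623e-04  1.54363988e+00] 55.064190672398844 [ 0.46024298 -0.73487904 -1.99442809] [ 0.006 -0.002  0.006 -0.001 -0.001  0.001 -0.002]
go cm [-0.1  -0.02  6.12] spin 0.09
nest 1069 ((556.3544921875, -142.4017333984375), (99.35596466064453, 55.67340087890625), 86.57140350341797)
plate 12411 ((555.012451171875, -138.671142578125), (111.53545379638672, 76.36477661132812), 88.48355865478516)
```

View pics/w5.png

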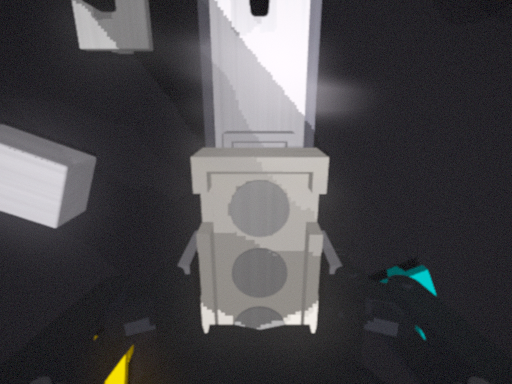

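The picture shows the held tray upright with its plain (-x) end towards the handle (top of image) and the key end towards the head. The nest's rim is visible below it at (260,135).

Emit:
play_rows(
  targets=[
    [1, -0.1, 0, 2, 0.1],
    [1, -0.1, 0, 4, 0.1],
    [1, -0.1, 0, 6, 0.1],
    [1, -0.1, 0, 6.8, 0.1],
    [1, -0.1, 0, 7.0, 0.1],
    [1, -0.1, 0, 7.2, 0.1],
    [1, -0.1, 0, 7.4, 0.1],
    [1, -0.1, 0, 7.6, 0.1],
    [1, -0.1, 0, 7.7, 0.1],
    [1, -0.1, 0, 7.7, 0.1],
  ],
)

```text
clock: 19.65
eef_pos: [552.4, -235.0, 74.3]
tool_rot: [3.141, -0.0, 1.541]
force: [0.2, -0.3, -1.2]
width: 55.4
gripper_force: 64.1
```

Emit:
play_rows(
  targets=[
    [1, 0, 0, 0.15, 0],
    [1, 0, 0, 0.3, 0],
    [1, 0, 0, 0.4, 0],
    [1, 0, 0, 0.5, 0],
    [1, 0, 0, 0.55, 0],
    [1, 0, 0, 0.55, 0],
  ],
)

```text
clock: 20.25
eef_pos: [552.3, -235.0, 69.0]
tool_rot: [3.142, -0.0, 1.54]
force: [-2.1, 1.0, 3.5]
width: 54.8
gripper_force: 64.4
```

Emit:
play_rows(
  targets=[
    [0, 0, 0, 0, 0],
    [0, 0, 0, 0, 0],
    [0, 0, 0, 0, 0],
    [0, 0, 0, 0, 0],
    [0, 0, 0, -2, 0],
    [0, 2, 0, -6, 0],
    [0, 5, 0, -11, 0],
    [0, 8, 0, -16, 0],
    [0, 8, 0, -16, 0],
    [0, 8, 0, -16, 0],
  ],
)

```text
clock: 21.25
eef_pos: [556.3, -153.8, 230.6]
tool_rot: [3.137, -0.0, 1.544]
force: [0.7, -0.0, -0.3]
width: 85.2
gripper_force: 0.0
```

```bash
cat >> h.py <<'E'
def stack(ztop):
    a=snap('wrist'); P=a[3]; H=P[...,2]
    for z,n,y0,y1 in((ztop,'stack',-320,-150),(98,'handle',-120,-40)):
        q=P[(abs(H-z)<5)&(abs(P[...,0]-553)<60)&(P[...,1]<y1)&(P[...,1]>y0)]
        if len(q)>50: r=cv2.minAreaRect(q[:,:2].astype(np.float32)); print(n,len(q),np.round(r[0],1),np.round(r[1],1),round(r[2],2),'z',np.round(np.percentile(q[:,2],[20,50,80]),1))
    q=P[(abs(P[...,0]-553)<26)&(abs(P[...,1]+234.7)<53)]; print('max heights',np.round(np.percentile(q[:,2],[50,90,97]),1))
E
python3 -c "
from h import *
s=ctrl.read_state();print(s['eef_pos'],s['qd'].round(3)); stack(75)
go(632,64,230,-119.7)"
```

```text
[ 556.34536116 -153.78061481  230.6223842 ] [ 0.046  0.053 -0.014  0.041 -0.002 -0.031  0.024]
stack 4148 [ 552.4 -235.7] [110.4  56. ] 88.09 z [73.5 74.6 75.6]
handle 776 [556.9 -75.3] [38.7 13.8] 87.78 z [97.4 98.2 98.9]
max heights [74.3 75.9 76.3]
go cm [22.08  7.06 -0.1 ] spin -151.95
```

Emit:
play_rows(
  targets=[
    [0, 22.1, 1.5, 0, -76],
    [0, 22.1, 1.5, 0, -76],
    [0, 22.1, 1.5, 0, -76],
    [0, 22.1, 1.5, 0, -76],
    [0, 22.1, 1.5, 0, -76],
    [0, 22.1, 1.5, 0, -76],
    [0, 22.1, 1.5, 0, -76],
    [0, 22.1, 1.5, 0, -76],
    [0, 22.1, 1.5, 0, -76],
    [0, 22.1, 1.5, 0, -76],
  ],
)

```text
clock: 22.3
eef_pos: [575.7, 63.7, 226.7]
tool_rot: [-3.14, -0.003, 2.865]
force: [0.2, -0.6, -0.3]
width: 85.5
gripper_force: 0.0
```

Emit:
play_rows(
  targets=[
    [0, 0, 0, 0, -76],
    [0, 0, 0, 0, -76],
    [0, 0, 0, 0, -76],
    [0, 0, 0, 0, -76],
    [0, 0, 0, 0, -76],
    [0, 0, 0, 0, -76],
    [0, 0, 0, 0, -76],
    [0, 0, 0, 0, -76],
    [0, 0, 0, 0, -76],
    [0, 0, 0, 0, -76],
  ],
)

```text
clock: 23.3
eef_pos: [575.9, 64.3, 227.2]
tool_rot: [3.139, -0.001, -2.094]
force: [0.4, 0.5, 0.3]
width: 84.9
gripper_force: 0.0
```

Emit:
play_rows(
  targets=[
    [0, 0, 0, 0, 0],
    [0, 0, 0, 0, 0],
    [0, 0, 0, 0, 0],
  ],
)

```text
clock: 23.6
eef_pos: [576.4, 65.3, 228.4]
tool_rot: [3.141, -0.0, -2.092]
force: [-0.2, 0.6, -0.8]
width: 85.3
gripper_force: 0.0
```

```bash
python3 -c "
from h import *
s=ctrl.read_state();print(s['eef_pos'],s['tool_rot'],s['qd'].round(3),s['qpos'].round(2))
o=findtray()
for x,y,t in o: go(x,y,31.5,t+180)"
```

```text
[576.37700343  65.31259538 228.40899265] [ 3.14124139e+00 -4.04900013e-04 -2.09163943e+00] [-0.003 -0.004 -0.002 -0.001  0.004 -0.     0.006] [-0.14  0.56 -0.03  1.75  0.02  0.84  2.44]
tray [555.8 -86.8] [100.1 112.5] yaw 88.17 ([22.5, 26.3, 26.4], [nan, 26.7, 26.6]) [26.3 28.1] [ 141    0  130  110 5983]
tray [441.  -39.2] [56.4 73.4] yaw 88.49 ([nan, nan, 22.1], [nan, 22.8, 22.5]) [22.6 24.2] [ 282    0   80   68 2765]
tray [645.5 124. ] [ 56.2 111.1] yaw 58.6 ([36.4, 24.3, 24.5], [36.2, 38.3, 38.2]) [37.2 39.3] [ 210  192   48   89 3855]
tray [601.7 295.9] [56.9 67.2] yaw -64.06 ([nan, 18.0, nan], [nan, 29.4, 23.4]) [36.5 39.1] [ 294  290   61   51 1689]
go cm [14.23 -5.78 19.71] spin -27.98
go cm [15.81  6.55 19.71] spin -28.3
go cm [-8.52 -3.08 19.7 ] spin 1.59
go cm [-21.25   9.26  19.7 ] spin 124.25
```

Tray A has been knocked to (645.5,124.0) at 58.6°, so I'll grasp it there.

Emit:
play_rows(
  targets=[
    [0, -4, -1.5, 4, 1.6],
    [0, -8.5, -3.1, 8, 1.6],
    [0, -8.5, -3.1, 12, 1.6],
    [0, -8.5, -3.1, 15, 1.6],
    [0, -8.5, -3.1, 17.5, 1.6],
    [0, -8.5, -3.1, 19, 1.6],
    [0, -8.5, -3.1, 19.7, 1.6],
    [0, -8.5, -3.1, 19.7, 1.6],
    [0, -8.5, -3.1, 19.7, 1.6],
    [0, -8.5, -3.1, 19.7, 1.6],
  ],
)

```text
clock: 24.65
eef_pos: [646.7, 124.0, 33.4]
tool_rot: [-3.14, 0.002, -2.118]
force: [0.4, -0.6, -0.0]
width: 85.4
gripper_force: 0.0
```

Emit:
play_rows(
  targets=[
    [1, 0, 0, 0, 0],
    [1, 0, 0, 0, 0],
    [1, 0, 0, 0, 0],
    [1, 0, 0, 0, 0],
    [1, 0, 0, 0, 0],
    [1, 0, 0, 0, 0],
    [1, 0, 0, 0, 0],
  ],
)

```text
clock: 25.35
eef_pos: [646.1, 123.9, 32.7]
tool_rot: [-3.141, 0.001, -2.118]
force: [-1.2, -0.4, 5.5]
width: 54.9
gripper_force: 63.8
```

Emit:
play_rows(
  targets=[
    [1, 0, 0, -0.5, 0],
    [1, 0, 0, -2, 0],
    [1, 0, 0, -5, 0],
    [1, 0, 0, -9, 0],
    [1, 0, 0, -14, 0],
    [1, 0, 0, -14, 0],
    [1, 0, 0, -14, 0],
    [1, 0, 0, -14, 0],
    [1, 0, 0, -14, 0],
  ],
)

```text
clock: 26.25
eef_pos: [644.3, 123.6, 170.0]
tool_rot: [3.139, -0.002, -2.118]
force: [0.7, -0.8, -1.3]
width: 55.4
gripper_force: 63.7
```

```bash
python3 -c "
from h import *
s=ctrl.read_state();print(s['eef_pos'],s['tool_rot'],s['width'],s['force'])
go(552.35,-234.7,180,88.35)"
```

```text
[644.27929731 123.58534179 169.99715966] [ 3.13898233e+00 -2.42763479e-03 -2.11760485e+00] 55.35304305306395 [ 0.67394979 -0.81073076 -1.2775336 ]
go cm [ 35.39 -10.77  -0.94] spin 150.32
```

Emit:
play_rows(
  targets=[
    [1, 35.4, -10.8, -1, 76],
    [1, 35.4, -10.8, -1, 76],
    [1, 35.4, -10.8, -1, 76],
    [1, 35.4, -10.8, -1, 76],
    [1, 35.4, -10.8, -1, 76],
    [1, 35.4, -10.8, -1, 76],
    [1, 35.4, -10.8, -1, 76],
    [1, 35.4, -10.8, -1, 76],
    [1, 35.4, -10.8, -1, 76],
    [1, 35.4, -10.8, -1, 76],
  ],
)

```text
clock: 27.25
eef_pos: [552.7, -235.3, 180.3]
tool_rot: [-3.141, -0.003, 2.837]
force: [-0.7, 0.3, -1.1]
width: 55.2
gripper_force: 63.7
```

Emit:
play_rows(
  targets=[
    [1, 0, 0, 0, 74.3],
    [1, 0, 0, 0, 74.3],
    [1, 0, 0, 0, 74.3],
    [1, 0, 0, 0, 74.3],
    [1, 0, 0, 0, 74.3],
    [1, 0, 0, 0, 74.3],
    [1, 0, 0, 0, 74.3],
    [1, 0, 0, 0, 74.3],
    [1, 0, 0, 0, 74.3],
    [1, 0, 0, 0, 74.3],
  ],
)

```text
clock: 28.25
eef_pos: [553.7, -233.1, 180.4]
tool_rot: [-3.139, -0.001, 1.547]
force: [-0.5, 0.2, -0.9]
width: 55.1
gripper_force: 63.7
```

Emit:
play_rows(
  targets=[
    [1, 0, 0, 0, 0],
    [1, 0, 0, 0, 0],
    [1, 0, 0, 0, 0],
    [1, 0, 0, 0, 0],
  ],
)

```text
clock: 28.65
eef_pos: [553.7, -234.7, 181.7]
tool_rot: [3.142, -0.0, 1.543]
force: [0.0, -0.2, -1.1]
width: 55.0
gripper_force: 63.7
```

```bash
python3 -c "
from h import *
s=ctrl.read_state();print(s['eef_pos'],s['tool_rot'],s['width'],s['force'],s['qd'].round(3))
go(552.35,-235.8,100,88.35)"
```

```text
[ 553.68698025 -234.73980575  181.72392445] [ 3.14151866e+00 -2.32823592e-04  1.54306960e+00] 54.988240914686514 [ 0.02135881 -0.21590385 -1.10031183] [-0.001 -0.001  0.003 -0.002  0.001 -0.    -0.003]
go cm [-0.11 -0.13  8.17] spin 0.06
```

Emit:
play_rows(
  targets=[
    [1, -0.1, -0.13, 2, 0.06],
    [1, -0.1, -0.13, 4, 0.06],
    [1, -0.1, -0.13, 6, 0.06],
    [1, -0.1, -0.13, 7.3, 0.06],
    [1, -0.1, -0.13, 7.6, 0.06],
    [1, -0.1, -0.13, 7.8, 0.06],
    [1, -0.1, -0.13, 8.0, 0.06],
    [1, -0.1, -0.13, 8.2, 0.06],
    [1, -0.1, -0.13, 8.2, 0.06],
    [1, -0.1, -0.13, 8.2, 0.06],
  ],
)

```text
clock: 29.65
eef_pos: [552.6, -235.7, 100.0]
tool_rot: [3.141, 0.0, 1.541]
force: [-0.9, 1.3, -1.0]
width: 54.9
gripper_force: 63.8
```

Emit:
play_rows(
  targets=[
    [1, 0, 0, 0, 0],
    [1, 0, 0, 0.1, 0],
    [1, 0, 0, 0.2, 0],
    [1, 0, 0, 0.3, 0],
    [1, 0, 0, 0.4, 0],
    [1, 0, 0, 0.4, 0],
  ],
)

```text
clock: 30.25
eef_pos: [552.3, -235.6, 95.8]
tool_rot: [-3.142, -0.0, 1.541]
force: [0.3, -0.2, -0.2]
width: 55.0
gripper_force: 64.1
```

Emit:
play_rows(
  targets=[
    [1, 0, 0, 0.1, 0],
    [1, 0, 0, 0.1, 0],
    [1, 0, 0, 0.1, 0],
    [0, 0, 0, 0, 0],
    [0, 0, 0, 0, 0],
    [0, 0, 0, 0, 0],
    [0, 0, 0, 0, 0],
    [0, 0, 0, -2, 0],
    [0, 1, 0, -6, 0],
    [0, 4, 0, -10, 0],
  ],
)

```text
clock: 31.25
eef_pos: [552.5, -198.9, 196.6]
tool_rot: [-3.141, 0.003, 1.536]
force: [1.1, -0.3, 1.7]
width: 85.5
gripper_force: 0.0
```

Emit:
play_rows(
  targets=[
    [0, 4, 0, -3, 0],
    [0, 4, 0, -3, 0],
    [0, 4, 0, -3, 0],
    [0, 4, 0, -3, 0],
  ],
)

```text
clock: 31.65
eef_pos: [554.1, -156.6, 225.1]
tool_rot: [-3.14, 0.001, 1.54]
force: [-0.3, 0.0, 0.4]
width: 85.5
gripper_force: 0.0
```

```bash
python3 -c "
from h import *
s=ctrl.read_state();print(s['eef_pos'],s['qd'].round(3)); stack(101)
go(566,370,230,116.1)"
```

```text
[ 554.11061933 -156.57588073  225.07415061] [ 0.02   0.012  0.004  0.001 -0.001  0.001 -0.003]
stack 5107 [ 552.5 -236.5] [111.7  56.1] 88.33 z [ 99.5 100.7 101.6]
handle 831 [556.9 -75.1] [39.1 13.8] 88.45 z [97.4 98.3 99. ]
max heights [100.3 101.9 102.3]
go cm [52.71 -0.46 -0.55] spin -27.91
```

Emit:
play_rows(
  targets=[
    [0, 52.7, -0.5, -0.5, -28],
    [0, 52.7, -0.5, -0.5, -28],
    [0, 52.7, -0.5, -0.5, -28],
    [0, 52.7, -0.5, -0.5, -28],
    [0, 52.7, -0.5, -0.5, -28],
    [0, 52.7, -0.5, -0.5, -28],
    [0, 52.7, -0.5, -0.5, -28],
    [0, 52.7, -0.5, -0.5, -28],
    [0, 52.7, -0.5, -0.5, -28],
    [0, 52.7, -0.5, -0.5, -28],
  ],
)

```text
clock: 32.7
eef_pos: [565.2, 344.4, 229.3]
tool_rot: [-3.14, 0.001, 2.027]
force: [1.7, 0.3, 0.3]
width: 85.5
gripper_force: 0.0
```

Emit:
play_rows(
  targets=[
    [0, 0, 0, 0, 0],
    [0, 0, 0, 0, 0],
    [0, 0, 0, 0, 0],
    [0, 0, 0, 0, 0],
    [0, 0, 0, 0, 0],
  ],
)

```text
clock: 33.2
eef_pos: [565.4, 342.2, 230.6]
tool_rot: [-3.141, 0.0, 2.027]
force: [0.3, -0.8, -0.5]
width: 85.4
gripper_force: 0.0
```

```bash
python3 -c "
from h import *
s=ctrl.read_state();print(s['eef_pos'],s['tool_rot'],s['qd'].round(3),s['qpos'].round(2))
o=findtray(fn='w6.png')
for x,y,t in o: go(x,y,31.5,t+180)"
```

```text
[565.43181405 342.24603772 230.61097441] [-3.14145626e+00  2.66024333e-04  2.02688160e+00] [-0.008 -0.002 -0.007 -0.004 -0.001  0.001 -0.001] [-0.95  0.76  0.66  1.52 -0.51  1.04  0.3 ]
tray [593.1 316.1] [ 56.  110.4] yaw -63.89 ([36.0, 24.6, 285.8], [293.9, 38.3, 38.3]) [37.3 39.4] [ 247  152   50   92 4224]
go cm [-3.62  1.32 19.92] spin 0.07
```

View pics/w6.png

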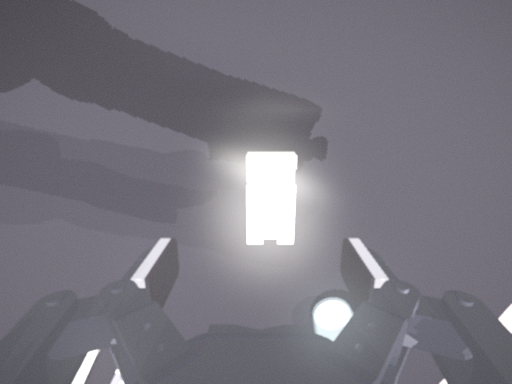

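The tray at (270,198) has its end notch at (270,240), which confirms its direction. Now I'll grasp it.

Emit:
play_rows(
  targets=[
    [0, -2, 0.7, 4, 0],
    [0, -3.6, 1.3, 8, 0],
    [0, -3.6, 1.3, 12, 0],
    [0, -3.6, 1.3, 15, 0],
    [0, -3.6, 1.3, 17.5, 0],
    [0, -3.6, 1.3, 19, 0],
    [0, -3.6, 1.3, 19.9, 0],
    [0, -3.6, 1.3, 19.9, 0],
    [0, -3.6, 1.3, 19.9, 0],
    [0, -3.6, 1.3, 19.9, 0],
  ],
)

```text
clock: 34.25
eef_pos: [593.4, 318.0, 32.9]
tool_rot: [3.139, 0.0, 2.03]
force: [0.5, -0.3, -0.1]
width: 85.7
gripper_force: 0.0
```

Emit:
play_rows(
  targets=[
    [1, 0, 0, 0, 0],
    [1, 0, 0, 0, 0],
    [1, 0, 0, 0, 0],
    [1, 0, 0, 0, 0],
    [1, 0, 0, 0, 0],
    [1, 0, 0, 0, 0],
    [1, 0, 0, 0, 0],
  ],
)

```text
clock: 34.95
eef_pos: [592.9, 318.0, 32.4]
tool_rot: [3.14, -0.0, 2.03]
force: [-0.3, -0.8, 6.3]
width: 55.0
gripper_force: 64.1
```

Emit:
play_rows(
  targets=[
    [1, 0, 0, -0.5, 0],
    [1, 0, 0, -2, 0],
    [1, 0, 0, -5, 0],
    [1, 0, 0, -9, 0],
    [1, 0, 0, -14, 0],
    [1, 0, 0, -16, 0],
    [1, 0, 0, -16, 0],
    [1, 0, 0, -16, 0],
    [1, 0, 0, -16, 0],
  ],
)

```text
clock: 35.85
eef_pos: [591.1, 317.5, 189.7]
tool_rot: [-3.138, -0.0, 2.03]
force: [0.3, -0.1, -2.3]
width: 55.2
gripper_force: 63.9
```

```bash
python3 -c "
from h import *
s=ctrl.read_state();print(s['eef_pos'],s['tool_rot'],s['width'],s['force'])
go(552.5,-235.7,200,88.35)
a=snap('top','top1.png')
print([(np.round(x['bbox']).tolist(),round(x['confidence'],2)) for x in ctrl.search_frame('top','tray1')])"
```

```text
[591.09615966 317.4758616  189.73168962] [-3.13824779e+00 -3.76994703e-04  2.02992590e+00] 55.199823082226914 [ 0.26974106 -0.1339219  -2.31117133]
go cm [-47.88 -27.98  -0.95] spin 27.96
[([268.0, 181.0, 302.0, 198.0], 0.97), ([79.0, 151.0, 122.0, 180.0], 0.82)]
```

View pics/top1.png

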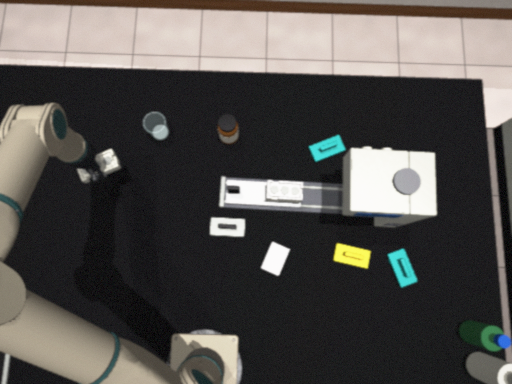

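Top view: the stack is on the carriage at (285,190), the parked lid at (227,227), and no further tray is on the bench. Bringing the third.

Emit:
play_rows(
  targets=[
    [1, -47.9, -28, -1, 28],
    [1, -47.9, -28, -1, 28],
    [1, -47.9, -28, -1, 28],
    [1, -47.9, -28, -1, 28],
    [1, -47.9, -28, -1, 28],
    [1, -47.9, -28, -1, 28],
    [1, -47.9, -28, -1, 28],
    [1, -47.9, -28, -1, 28],
    [1, -47.9, -28, -1, 28],
    [1, -47.9, -28, -1, 28],
  ],
)

```text
clock: 36.95
eef_pos: [556.7, -182.8, 199.5]
tool_rot: [-3.14, -0.0, 1.541]
force: [1.0, 0.9, -2.0]
width: 55.1
gripper_force: 63.8
```

Emit:
play_rows(
  targets=[
    [1, 0, 0, 0, 0],
    [1, 0, 0, 0, 0],
    [1, 0, 0, 0, 0],
    [1, 0, 0, 0, 0],
  ],
)

```text
clock: 37.35
eef_pos: [557.8, -178.8, 199.8]
tool_rot: [-3.14, -0.001, 1.544]
force: [0.1, -0.3, -2.2]
width: 54.8
gripper_force: 63.8
```

```bash
python3 -c "
from h import *
s=ctrl.read_state();print(s['eef_pos'],s['tool_rot'],s['width'],s['force'],s['qd'].round(3))
go(552.5,-234.3,126,88.35)"
```

```text
[ 557.81532481 -178.82270831  199.75649379] [-3.14049627e+00 -1.30306154e-03  1.54422072e+00] 54.84244985584317 [ 0.14588401 -0.33899859 -2.21894199] [-0.005 -0.005  0.006 -0.002  0.001 -0.     0.003]
go cm [-5.57 -0.38  7.37] spin 0.13
```

Emit:
play_rows(
  targets=[
    [1, -3, -0.38, 0, 0.1],
    [1, -5.57, -0.38, 1, 0.1],
    [1, -5.57, -0.38, 2.5, 0.1],
    [1, -5.57, -0.38, 4, 0.1],
    [1, -5.57, -0.38, 4.5, 0.1],
    [1, -5.57, -0.38, 4.5, 0.1],
    [1, -5.57, -0.38, 4.5, 0.1],
    [1, -5.57, -0.38, 4.5, 0.1],
  ],
)

```text
clock: 38.15
eef_pos: [552.6, -236.3, 156.0]
tool_rot: [3.141, 0.0, 1.54]
force: [-0.1, -0.5, -1.9]
width: 55.4
gripper_force: 63.9
```

```bash
python3 -c "
from h import *
s=ctrl.read_state();print(s['eef_pos'],s['tool_rot'],s['width'],s['force'],s['qd'].round(3))
go(552.5,-234.3,126,88.35)"
```

```text
[ 552.60150408 -236.31514231  156.01528608] [3.14061145e+00 3.36953752e-04 1.54036385e+00] 55.43729789765736 [-0.07600782 -0.50462561 -1.92810686] [ 0.005 -0.002  0.001  0.     0.001 -0.     0.   ]
go cm [ 0.2  -0.02  3.  ] spin -0.09
```

Emit:
play_rows(
  targets=[
    [1, 0.2, 0, 1, -0.1],
    [1, 0.2, 0, 2, -0.1],
    [1, 0.2, 0, 2.6, -0.1],
    [1, 0.2, 0, 2.8, -0.1],
    [1, 0.2, 0, 3, -0.1],
    [1, 0.2, 0, 3.1, -0.1],
    [1, 0.2, 0, 3.2, -0.1],
    [1, 0.2, 0, 3.3, -0.1],
    [1, 0.2, 0, 3.4, -0.1],
    [1, 0.2, 0, 3.4, -0.1],
  ],
)

```text
clock: 39.15
eef_pos: [552.3, -234.6, 121.5]
tool_rot: [3.141, 0.0, 1.541]
force: [0.8, 0.1, -1.3]
width: 54.9
gripper_force: 64.0
```

Emit:
play_rows(
  targets=[
    [1, 0, 0, 0.05, 0],
    [1, 0, 0, 0.1, 0],
    [1, 0, 0, 0.15, 0],
    [1, 0, 0, 0.15, 0],
  ],
)

```text
clock: 39.55
eef_pos: [552.3, -234.7, 121.4]
tool_rot: [3.141, -0.001, 1.541]
force: [-2.1, 1.1, 9.4]
width: 55.0
gripper_force: 65.2
```

Seated at the expected height (121.4). Release and check.

Emit:
play_rows(
  targets=[
    [0, 0, 0, -0.1, 0],
    [0, 0, 0, -0.1, 0],
    [0, 0, 0, -0.1, 0],
    [0, 0, 0, -0.1, 0],
    [0, 0, 0, -2, 0],
    [0, 1, 0, -5, 0],
    [0, 4, 0, -9, 0],
    [0, 8, 0, -11, 0],
    [0, 8, 0, -11, 0],
    [0, 8, 0, -11, 0],
  ],
)

```text
clock: 40.55
eef_pos: [554.9, -153.4, 230.2]
tool_rot: [3.141, -0.0, 1.544]
force: [-0.2, -0.4, 0.1]
width: 85.8
gripper_force: 0.0
```

Emit:
play_rows(
  targets=[
    [0, 0, 0, 0, 0],
    [0, 0, 0, 0, 0],
    [0, 0, 0, 0, 0],
  ],
)

```text
clock: 40.85
eef_pos: [553.9, -155.9, 229.4]
tool_rot: [-3.14, 0.0, 1.539]
force: [0.0, -0.2, -1.1]
width: 85.6
gripper_force: 0.0
```

```bash
python3 -c "
from h import *
s=ctrl.read_state();print(s['eef_pos'],s['qd'].round(3)); stack(127)
go(440,0,230,88.35)"
```

```text
[ 553.902755   -155.92098648  229.35936958] [-0.003 -0.003 -0.002 -0.005 -0.002  0.    -0.   ]
stack 5719 [ 552.5 -235.5] [108.9  56.1] 87.98 z [125.4 126.6 127.5]
handle 801 [556.7 -75.5] [39.1 13.9] 88.66 z [97.3 98.3 99. ]
max heights [126.2 127.8 128.2]
go cm [ 15.21 -11.88  -0.05] spin -0.15
```

Top is at 127 as it should be, and the carriage is unmoved. Next, the lid.

Emit:
play_rows(
  targets=[
    [0, 15.2, -11.9, 0, -0.1],
    [0, 15.2, -11.9, 0, -0.1],
    [0, 15.2, -11.9, 0, -0.1],
    [0, 15.2, -11.9, 0, -0.1],
    [0, 15.2, -11.9, 0, -0.1],
    [0, 15.2, -11.9, 0, -0.1],
    [0, 15.2, -11.9, 0, -0.1],
    [0, 15.2, -11.9, 0, -0.1],
  ],
)

```text
clock: 41.7
eef_pos: [441.0, -0.8, 230.1]
tool_rot: [3.141, 0.001, 1.541]
force: [1.1, 0.0, -0.1]
width: 85.7
gripper_force: 0.0
```

```bash
python3 -c "
from h import *
s=ctrl.read_state();print(s['eef_pos'],s['tool_rot'],s['qd'].round(3))
a=snap('wrist');P=a[3];H=P[...,2]
for lo,hi,n in((43,55,'bar'),(17,27,'lid')):
    q=P[(H>lo)&(H<hi)&(abs(P[...,0]-440)<45)&(abs(P[...,1]+60)<75)]
    r=cv2.minAreaRect(q[:,:2].astype(np.float32)); print(n,len(q),np.round(r[0],1),np.round(r[1],1),r[2],np.median(q[:,2]))
    if n=='bar': c=r[0]
go(c[0],c[1],51.5,88.3)"
```

```text
[440.97501425  -0.75203316 230.09321639] [3.14053078e+00 9.80203877e-04 1.54052557e+00] [-0.001  0.002 -0.004  0.006 -0.001  0.001 -0.001]
bar 577 [440.9 -57. ] [59.  13.2] 88.0738525390625 50.24030325009244
lid 3036 [440.9 -58.1] [110.9  56.1] 88.45960998535156 22.553043379374458
go cm [-5.62  0.17 17.86] spin -0.04
```

Emit:
play_rows(
  targets=[
    [0, -3, 0.1, 4, 0],
    [0, -5.65, 0.1, 8, 0],
    [0, -5.65, 0.1, 12, 0],
    [0, -5.65, 0.1, 15, 0],
    [0, -5.65, 0.1, 16.5, 0],
    [0, -5.65, 0.1, 17.5, 0],
    [0, -5.65, 0.1, 17.8, 0],
    [0, -5.65, 0.1, 17.8, 0],
    [0, -5.65, 0.1, 17.8, 0],
    [0, -5.65, 0.1, 17.8, 0],
  ],
)

```text
clock: 42.75
eef_pos: [439.9, -55.9, 52.5]
tool_rot: [3.14, 0.0, 1.543]
force: [0.2, 0.5, -0.6]
width: 85.5
gripper_force: 0.0
```

Emit:
play_rows(
  targets=[
    [1, 0, 0, 0, 0],
    [1, 0, 0, 0, 0],
    [1, 0, 0, 0, 0],
    [1, 0, 0, 0, 0],
    [1, 0, 0, 0, 0],
    [1, 0, 0, 0, 0],
    [1, 0, 0, 0, 0],
    [1, 0, 0, 0, 0],
  ],
)

```text
clock: 43.55
eef_pos: [439.9, -55.8, 52.1]
tool_rot: [3.141, 0.0, 1.543]
force: [1.1, 0.6, 3.5]
width: 13.2
gripper_force: 59.7
```

Emit:
play_rows(
  targets=[
    [1, 0, 0, -0.5, 0],
    [1, 0, 0, -2, 0],
    [1, 0, 0, -5, 0],
    [1, 0, 0, -9, 0],
    [1, 0, 0, -14, 0],
    [1, 0, 0, -16, 0],
    [1, 0, 0, -16, 0],
    [1, 0, 0, -16, 0],
    [1, 0, 0, -16, 0],
  ],
)

```text
clock: 44.45
eef_pos: [438.2, -55.1, 210.6]
tool_rot: [-3.138, -0.0, 1.543]
force: [-0.0, 0.2, -3.3]
width: 12.2
gripper_force: 59.1
```

```bash
python3 -c "
from h import *
s=ctrl.read_state();print(s['eef_pos'],s['tool_rot'],s['width'],s['force'])
go(552.5,-235.7,205,88.35)"
```

```text
[438.16346425 -55.14343128 210.64090332] [-3.13822899e+00 -4.89948852e-04  1.54309627e+00] 12.22331342207278 [-0.00396817  0.21117046 -3.29193898]
go cm [-17.73  11.93   0.52] spin 0.06
```

Emit:
play_rows(
  targets=[
    [1, -17.7, 11.9, 0.5, 0],
    [1, -17.7, 11.9, 0.5, 0],
    [1, -17.7, 11.9, 0.5, 0],
    [1, -17.7, 11.9, 0.5, 0],
    [1, -17.7, 11.9, 0.5, 0],
    [1, -17.7, 11.9, 0.5, 0],
    [1, -17.7, 11.9, 0.5, 0],
    [1, -17.7, 11.9, 0.5, 0],
    [1, -17.7, 11.9, 0.5, 0],
  ],
)

```text
clock: 45.35
eef_pos: [553.1, -234.3, 206.5]
tool_rot: [-3.141, -0.002, 1.544]
force: [-0.2, -0.2, -2.7]
width: 12.9
gripper_force: 59.4
```

```bash
python3 -c "
from h import *
s=ctrl.read_state();print(s['eef_pos'],s['tool_rot'],s['width'],s['force'],s['qd'].round(3))
go(552.5,-234.2,167.1,88.35)"
```

```text
[ 553.07431617 -234.25961893  206.53171893] [-3.14053772e+00 -1.56506830e-03  1.54436651e+00] 12.852647411768908 [-0.19775349 -0.18694156 -2.71588385] [-0.002 -0.006  0.007 -0.01   0.003 -0.001 -0.   ]
go cm [-0.   -0.05  3.94] spin 0.14
```

Emit:
play_rows(
  targets=[
    [1, 0, -0.05, 1, 0.1],
    [1, 0, -0.05, 2, 0.1],
    [1, 0, -0.05, 2.4, 0.1],
    [1, 0, -0.05, 2.7, 0.1],
    [1, 0, -0.05, 2.9, 0.1],
    [1, 0, -0.05, 3.1, 0.1],
    [1, 0, -0.05, 3.2, 0.1],
    [1, 0, -0.05, 3.3, 0.1],
    [1, 0, -0.05, 3.3, 0.1],
    [1, 0, -0.05, 3.3, 0.1],
  ],
)

```text
clock: 46.35
eef_pos: [553.0, -236.0, 174.1]
tool_rot: [3.141, 0.0, 1.541]
force: [-0.3, 0.9, -2.8]
width: 13.0
gripper_force: 59.4
```

Emit:
play_rows(
  targets=[
    [1, 0, 0, 0.1, 0],
    [1, 0, 0, 0.2, 0],
    [1, 0, 0, 0.3, 0],
    [1, 0, 0, 0.4, 0],
    [1, 0, 0, 0.5, 0],
    [1, 0, 0, 0.6, 0],
    [1, 0, 0, 0.7, 0],
    [1, 0, 0, 0.7, 0],
  ],
)

```text
clock: 47.15
eef_pos: [553.0, -235.9, 167.2]
tool_rot: [3.141, -0.0, 1.541]
force: [0.7, 0.6, 0.2]
width: 12.8
gripper_force: 59.9
```

Emit:
play_rows(
  targets=[
    [1, 0, 0, 0.1, 0],
    [1, 0, 0, 0.1, 0],
    [0, 0, 0, 0, 0],
    [0, 0, 0, 0, 0],
    [0, 0, 0, 0, 0],
    [0, 0, 0, 0, 0],
    [0, 0, 0, 0, 0],
    [0, 0, 0, -2, 0],
    [0, 2, 0, -5, 0],
    [0, 5, 0, -8, 0],
  ],
)

```text
clock: 48.15
eef_pos: [553.8, -187.7, 247.7]
tool_rot: [-3.141, 0.002, 1.537]
force: [1.1, 0.4, 0.6]
width: 85.8
gripper_force: 0.0
```

Emit:
play_rows(
  targets=[
    [0, 8, 0, 0, 0],
    [0, 8, 0, 0, 0],
    [0, 8, 0, 0, 0],
    [0, 8, 0, 0, 0],
  ],
)

```text
clock: 48.55
eef_pos: [556.9, -105.4, 246.9]
tool_rot: [3.142, 0.0, 1.543]
force: [-0.9, -0.3, -0.4]
width: 85.7
gripper_force: 0.0
```

```bash
python3 -c "
from h import *
s=ctrl.read_state();print(s['eef_pos'],s['qd'].round(3)); stack(137);stack(165)
go(558.3,-30,84,88.3)"
```

```text
[ 556.94489784 -105.40483556  246.9323425 ] [ 0.041  0.002  0.026 -0.005  0.006 -0.002  0.002]
stack 2777 [ 553.9 -214.3] [63.8 56. ] 88.36 z [137.  137.5 138. ]
handle 562 [556.9 -74.8] [38.7 12.9] 88.31 z [97.6 98.2 98.9]
max heights [137.3 146.7 164.8]
stack 271 [ 553.7 -215.5] [16.2 13.4] 88.57 z [163.4 165.1 165.8]
handle 562 [556.8 -75.5] [38.9 12.8] 88.53 z [97.5 98.4 99. ]
max heights [137.4 148.1 165.2]
go cm [ 7.78 -0.08 16.3 ] spin -0.1
```

Lid plate is at 137.5 and the bar top at 165, so everything is seated. Now close the fingers and push the handle home from its outer end.

Emit:
play_rows(
  targets=[
    [1, 4, 0, 0, 0],
    [1, 8.3, 0, 0, 0],
    [1, 8.3, -0.1, 3, 0],
    [1, 8.3, -0.1, 6, 0],
    [1, 8.3, -0.1, 9, 0],
    [1, 8.3, -0.1, 12, 0],
    [1, 8.3, -0.1, 15, 0],
    [1, 8.3, -0.1, 16.5, 0],
    [1, 8.3, -0.1, 16.5, 0],
    [1, 8.3, -0.1, 16.5, 0],
  ],
)

```text
clock: 49.65
eef_pos: [558.9, -24.2, 82.7]
tool_rot: [3.141, 0.001, 1.54]
force: [0.1, -0.3, 1.4]
width: -0.2
gripper_force: 0.0
```

```bash
python3 -c "
from h import *
s=ctrl.read_state();print(s['eef_pos'],s['tool_rot'],s['width'],s['force'],s['qd'].round(3))
go(552,-263.5,82,88.3)"
```

```text
[558.88597759 -24.23040176  82.66813643] [3.14053127e+00 6.98233608e-04 1.53973423e+00] -0.21954412945800444 [ 0.10770105 -0.31854016  1.36158979] [-0.011 -0.023  0.009 -0.007 -0.002 -0.     0.001]
go cm [-23.94   0.05   0.08] spin -0.08
```

Emit:
play_rows(
  targets=[
    [1, -1, 0, 0, 0],
    [1, -1.6, 0, 0, 0],
    [1, -2.2, 0, 0, 0],
    [1, -3, 0, 0, 0],
    [1, -4, 0, 0, 0],
    [1, -5.2, 0, 0, 0],
    [1, -6.6, 0, 0, 0],
    [1, -8, 0, 0, 0],
    [1, -9.4, 0, 0, 0],
    [1, -10.8, 0, 0, 0],
  ],
)

```text
clock: 50.65
eef_pos: [555.1, -132.5, 81.9]
tool_rot: [3.141, 0.0, 1.541]
force: [1.8, 4.1, 1.4]
width: -0.2
gripper_force: 0.0
```

Emit:
play_rows(
  targets=[
    [1, -1.4, 0, 0, 0],
    [1, -2.8, 0, 0, 0],
    [1, -4.2, 0, 0, 0],
    [1, -5.6, 0, 0, 0],
    [1, -7, 0, 0, 0],
    [1, -8.4, 0, 0, 0],
    [1, -9.6, 0, 0, 0],
    [1, -10.6, 0, 0, 0],
    [1, -11.2, 0, 0, 0],
    [1, -11.6, 0, 0, 0],
  ],
)

```text
clock: 51.65
eef_pos: [551.2, -247.7, 81.9]
tool_rot: [-3.141, 0.0, 1.54]
force: [0.5, 2.6, 1.0]
width: -0.3
gripper_force: 0.0
```

Sliding freely; creep to the stop.

Emit:
play_rows(
  targets=[
    [1, -0.4, 0, 0, 0],
    [1, -0.8, 0, 0, 0],
    [1, -1.1, 0, 0, 0],
    [1, -1.4, 0, 0, 0],
    [1, -1.6, 0, 0, 0],
    [1, -1.8, 0, 0, 0],
    [1, -1.8, 0, 0, 0],
  ],
)

```text
clock: 52.35
eef_pos: [551.1, -262.8, 81.7]
tool_rot: [-3.141, -0.004, 1.542]
force: [-0.6, 7.2, 1.3]
width: 0.1
gripper_force: 0.0
```

Emit:
play_rows(
  targets=[
    [1, -0.2, 0, 0, 0],
    [1, -0.4, 0, 0, 0],
    [1, -0.6, 0, 0, 0],
    [1, -0.6, 0, 0, 0],
  ],
)

```text
clock: 52.75
eef_pos: [551.6, -262.9, 81.2]
tool_rot: [-3.139, -0.013, 1.545]
force: [-0.6, 17.5, 6.9]
width: 0.1
gripper_force: 0.0
```

At the stop: the force rises and the tool has stopped moving. Back off, lift and verify.

Emit:
play_rows(
  targets=[
    [1, 2, 0, 0, 0],
    [1, 4, 0, 0, 0],
    [1, 6, 0, 0, 0],
    [1, 7, 0, -5, 0],
    [1, 8, 0, -10, 0],
    [1, 9, 0, -14, 0],
    [1, 9, 0, -14, 0],
    [1, 9, 0, -14, 0],
    [1, 9, 0, -14, 0],
  ],
)

```text
clock: 53.65
eef_pos: [553.2, -181.3, 221.2]
tool_rot: [-3.141, 0.0, 1.541]
force: [-0.5, 0.7, -0.7]
width: 0.1
gripper_force: 0.0
```

```bash
python3 -c "
from h import *
s=ctrl.read_state();print(s['eef_pos'],s['force'])
a=snap('wrist','w7.png');P=a[3];H=P[...,2]
for lo,hi,n,y0,y1 in((92,104,'handle',-340,-230),(130,145,'lidplate',-520,-360)):
    q=P[(H>lo)&(H<hi)&(abs(P[...,0]-550)<60)&(P[...,1]>y0)&(P[...,1]<y1)]
    if len(q)>20: r=cv2.minAreaRect(q[:,:2].astype(np.float32)); print(n,len(q),r,np.median(q[:,2]))
b=snap('side','side1.png')
"
```

```text
[ 553.1952977  -181.28922856  221.2117443 ] [-0.4675574   0.71438594 -0.70225234]
handle 58 ((549.3670654296875, -308.7702941894531), (8.716409683227539, 9.414628028869629), 89.64432525634766) 98.47170735917356
```

View pics/side1.png

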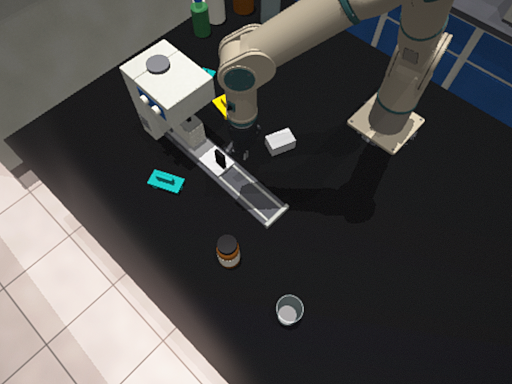

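The handle is back at (220,158), as at the start, and the stack is under the head at (190,128). The bystanders are in place. I'll retreat and measure.

Emit:
play_rows(
  targets=[
    [0, 5, 0, 0, 0],
    [0, 8, 0, 0, 0],
    [0, 8, 0, 0, 0],
    [0, 8, 0, 0, 0],
    [0, 8, 0, 0, 0],
    [0, 8, 0, 0, 0],
  ],
)

```text
clock: 54.35
eef_pos: [555.7, -102.7, 221.9]
tool_rot: [-3.141, 0.001, 1.539]
force: [-0.3, 0.2, 0.4]
width: 84.5
gripper_force: 0.0
```

```bash
python3 -c "
from h import *
a=snap('wrist','w8.png');P=a[3];H=P[...,2]
for lo,hi,n,y0,y1 in((92,104,'handle',-340,-230),(40,150,'stack',-520,-360)):
    q=P[(H>lo)&(H<hi)&(abs(P[...,0]-550)<60)&(P[...,1]>y0)&(P[...,1]<y1)]
    if len(q)>20: r=cv2.minAreaRect(q[:,:2].astype(np.float32)); print(n,len(q),r,np.median(q[:,2]))
"
```

```text
(no output)
```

View pics/w8.png

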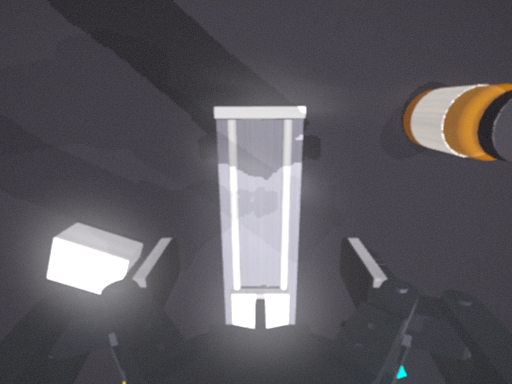

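The carriage's front edge is at (262,293) and the handle runs out of view at the bottom. The fixed cameras can check the handle.

```bash
python3 -c "
from h import *
for n in('top','side'):
  P=snap(n)[3]
  q=P[(P[...,2]>80)&(P[...,2]<110)&(P[...,1]<-250)&(P[...,1]>-345)&(abs(P[...,0]-550)<25)]
  print(n,len(q),q.mean(0),q.min(0),q.max(0))
"
```

```text
top 68 [ 550.54916267 -294.3132975    94.60769563] [ 543.87570683 -313.14917325   80.52743673] [ 558.56548582 -276.05547319  101.60607485]
side 73 [ 550.58182845 -290.61722691   94.6422322 ] [ 541.88077051 -312.91155814   80.25864768] [ 556.9823258  -271.98269386  102.62148989]
```

```bash
python3 -c "
from cell import ctrl
print(ctrl.finish_job())"
```

```text
the job is handed in; nothing more can be done
None
```

All three trays on the bench (I found no fourth) are stacked in the nest, lid on top, at heights matching full seating. The carriage is pushed home to its stop, with the handle within about 0.7 mm of its starting reading, and the job was handed in at about 54 s; no verdict was returned.

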